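# Cover plate onto the stack and cam clamp shut

## Task

Pick up the loose cover plate and lay it flat and square on the pile of plates in the sloping assembly fixture, between the side fence and the open jaw, hub outward and its long sides running up the slope; the height of the pile is not known, so lower the cover gently until it touches before letting go. Then swing the clamp's cam lever over past its centre until it snaps home, so that the jaw holds the cover, and leave both there.

Things in the scene. Friction and masses are not known exactly. Their poses are not given: they have to be found in the camera images.
- cover_center (a point): Loose cover: aluminium plate 100 x 76 x 8 mm with a plain round hub 30 mm across and 36 mm tall on its middle (44 mm in all, about 0.25 kg). Point on the hub's axis, 22 mm above the underside; x along the 100 mm side, y along the 76 mm side, z out through the hub. Starts flat on the bench, hub up, right of the fixture. Same after a half turn.
- pile: Place of the pile, fixed on the fixture's deck, which slopes 25 degrees, low edge towards the robot. Origin on the deck under the pile's middle; x up the slope, y to the left, z square out of the deck. The pile of 100 (x) x 76 (y) mm plates is centred here; its flat top is 12 to 32 mm above the deck, different every time, not measured, and stays put.
- fixture: Sloping grey metal fixture, fixed; origin under it on the bench. In the pile's frame: side fence face at y = -38 mm, x -35 to 35, 42 mm tall; two 10 mm pins, 36 mm tall, at x = -60, y = -26 and 26 mm. Lay the cover between fence and open jaw, its centre at about x = 0, y = 5 mm: the jaw then pushes it to the fence.
- jaw: Sliding steel jaw left of the pile, axes and origin as pile's when the lever is open. Its pressing face is 70 mm long in x and stands 2 to 44 mm above the deck, at y = 52 mm in the pile's frame with the lever at 0 (48 mm at 0.25 rad). As the lever closes it moves about 17 mm to -y, and a spring in it presses the cover on the fence with about 6 N.
- lever (a joint): Cam lever, rad: 0 open, 1.92 clamped at its stop; starts about 0.05 to 0.25. Turns anticlockwise seen from above the deck. In the pile's frame the arm points along (x, y) = (0.866, 0.5) at 0, up the slope, and (-0.766, 0.643) at 1.92, down it. Springs resist (up to about 10 N at the handle) and push it back until the centre at about 1.5; past that it snaps to the stop and stays.
- lever_pivot (a point): The cam lever's pivot, at deck height, x = 0, y = 100 mm in the pile's frame; its axis is the deck's normal (z, as pile's).
- lever_grip (a point): On the cam lever's handle: a round black post 16 mm across, square to the deck at the arm's end, 105 mm from the pivot. Point on the post's axis 70 mm above the deck; the post is free from 42 to 90 mm above the deck, the flat arm is beneath it. z is the deck's outward normal; x and y turn with the lever.
Things that resemble listed ones, but are neither listed nor needed, are in the scene too. What is shaped like the part that bears cover_center but purple or turquoise is not meant.

How it is judged:
By the outcome, as a careful person would: the job done as asked, in the order asked, and still so for the second after the job is handed in, with the robot touching nothing.
It also fails if it takes over 64 s, if anything falls off the work surface, if the arm or the gripper's body presses on something with over 40 N, if the wrist force passes 120 N, or if a joint passes its speed limit or range.

## Robot

A 6-joint arm with a two-finger parallel gripper is mounted at the origin on the work surface. World frame = base frame: x ahead of the robot, y to its left, z up, the work surface at z = 0. Lengths are in mm, angles in rad, forces in N, time in s.
With the tool pointing down it reaches from about 275 to 750 mm from the base axis. Payload 10.2 kg.
Tool frame: the origin (TCP) lies at the centre of the arm's flange, where the gripper is bolted on; the fingertips stand ctrl.tip_reach ahead of it and the grasp point (between the pads) lies 155 mm ahead of it (ctrl.tip_reach is the distance from the TCP to the fingertips, in mm); z points along the fingers, y is the direction in which the jaws open and shut (so a half turn about z gives the same grasp; the last joint's range is limited). The gripper opens to 85 mm and grips with 20 to 120 N. Pads are 22 mm wide; open, the fingers measure 114 mm over their backs; the gripper's body (76 mm by 85 mm) begins 54 mm behind the grasp point. The pads swing forward as they close: fully open they stand 13 mm farther back than shut.
Start: joints at [-1.492, 0.313, 1.498, -0, 1.331, -0.223], TCP at [156.038, -501.283, 404.694] pointing down, gripper open.
Joint ranges: [-2.94, 2.94], [-0.97, 2.17], [0.19, 2.56], [-1.23, 4.37], [0.02, 3.11], [-2.88, 2.88]. Speed limits (rad/s): [2.39, 2.39, 3.01, 3.14, 3.14, 3.14].

## Interface

Orientations are given as a unit quaternion [w, x, y, z].
In Python, from rig import ctrl, viewer gives the robot as it stands.
- The arm moves only by the tool drive_tool, never from a script. Its argument "rows" is a list that holds one entry, the list of rows, each a list of 6 numbers: the shift along the world's x, y, z normalised to -1 to 1, where 1 is 0.1 m, then the turn, a rotation vector about the world's x, y, z normalised to -1 to 1, where 1 is 90 degrees. A call has 1 to 10 rows; each row is the pose to reach, as a shift and turn from the pose measured when the call began; what a row does not reach only later rows make up. A row lasts 1/8 s, in which the tool goes at most 62.5 mm and 10.7 degrees, less where a joint would pass 70% of its speed; a pose out of reach is approached as far as the arm can. A call with a number of a shift or a turn outside -1 to 1 is refused whole. A call with a gripper value outside its range is refused whole. "fingers" is the opening, from -1 (shut) to 1 (fully open), set as the call begins (left out, the last holds). The fingers move at their own pace and stop on an object; "force" is the grip in N (left out, the last holds). Time passes only in rows, so rows that repeat a pose let the fingers close. It gives the time, the measured TCP pose, the force and the opening at its end, in the units of the state.
- ctrl.sense(): the state, without advancing time (a new reading comes with each control period).
- viewer.capture(name): name is "scene" or "top"; returns the picture (384x512x3 uint8, red, green, blue); there is no depth.
- viewer.calibration(name): a dict with "mtx" (3x3 intrinsics, pixels), "extrinsics" (4x4, takes a point from camera to world coordinates). Camera axes: x right, y up, looking along -z (the intrinsics and any distortion apply to the point x, -y, -z); pixel columns grow to the right and rows downward; lengths in mm; the calibration is good to about 2 mm. A picture is of the moment at which its call begins. calibration takes no time and is no camera call.
- ctrl.finish_job(): hands the job in, once; it reports no verdict.
The state is a dict: "time_s": time; "joints": joint angles; "dq": joint speeds; "tau": joint torques, N m; "eef_pos": TCP position; "ee_rot": TCP orientation; "force": force on the tool from outside, world axes, zero at the start; "wrist_torque": the same for the moment, N m; "grip_width": opening from 0.0 (shut) to 1.0 (fully open).
Only numpy, scipy, OpenCV 4.12 (cv2) and the standard library are available. Lean on these libraries where they do the work, as an engineer would, in place of code of your own. Each camera call takes 0.05 s, during which the arm holds its last target.

## Working session

There is one attempt and no reset: what is moved stays moved. The work goes in short steps, Python scripts to look and compute and a tool call to move; the robot and the scene stay as the last step left them, time stands still between calls to the robot, and variables do not carry over. Pictures are saved under pics/ and viewed, and the job is handed in when it is done.

Besides the shell and the picture viewer there is one more tool, called after "Emit:" by a JSON object that holds its "name" and its "arguments". drive_tool: Moves the arm, as the interface text tells. Scaled input: -1 to 1 covers 0.1 m each way for a shift and 90 degrees each way for a turn. Its arguments: {"type":"object","properties":{"rows":{"type":"array","items":{"type":"array","items":{"type":"array","items":{"type":"number"}}}},"fingers":{"type":"number"},"force":{"type":"number"}},"required":["rows"]}

```bash
ls; mkdir -p pics; python3 - <<'E'
from rig import ctrl, viewer
import cv2,numpy as np
print(ctrl.sense(), ctrl.tip_reach)
for n in ("scene","top"):
    im=viewer.capture(n); cv2.imwrite(f"pics/{n}0.png",cv2.cvtColor(im,cv2.COLOR_RGB2BGR))
    c=viewer.calibration(n); print(n,c)
E
```

```text
pics
{'time_s': 0.0, 'joints': array([-1.49237685e+00,  3.13472795e-01,  1.49846263e+00,  2.25695596e-05,
        1.33099768e+00, -2.23397068e-01]), 'dq': array([-0.00011981,  0.00026978, -0.00118451,  0.00067101,  0.00124845,
       -0.00097312]), 'tau': array([-1.96934539e-03, -4.12266934e+01, -2.59743458e+01, -2.87947541e-04,
        4.11615532e-03, -1.56655489e-08]), 'eef_pos': array([ 156.04747144, -501.23239708,  404.11364292]), 'ee_rot': array([-6.67671742e-04,  9.88635122e-01,  1.50333451e-01,  5.94726079e-05]), 'force': array([-0.76358836,  0.66363548, -0.14778523]), 'wrist_torque': array([-0.01955284, -0.05224171,  0.00091948]), 'grip_width': 0.9991030383281212} 173.4
scene {'mtx': array([[434.19855316,   0.        , 253.82385475],
       [  0.        , 434.19855316, 194.97837436],
       [  0.        ,   0.        ,   1.        ]]), 'extrinsics': array([[ 5.07123540e-01, -5.50179632e-01,  6.63421500e-01,
         1.32753491e+03],
       [ 8.61857932e-01,  3.19110222e-01, -3.94169470e-01,
        -6.45074591e+02],
       [ 5.15943192e-03,  7.71667699e-01,  6.36004986e-01,
         9.77358121e+02],
       [ 0.00000000e+00,  0.00000000e+00,  0.00000000e+00,
         1.00000000e+00]])}
top {'mtx': array([[498.4836228 ,   0.        , 245.72353702],
       [  0.        , 498.4836228 , 189.26499166],
       [  0.        ,   0.        ,   1.        ]]), 'extrinsics': array([[ 1.69174805e-02,  9.94141282e-01, -1.06756312e-01,
         3.22910590e+02],
       [-9.99783196e-01,  1.55232297e-02, -1.38776741e-02,
        -1.33266349e+02],
       [-1.21391660e-02,  1.06967942e-01,  9.94188362e-01,
         1.49205924e+03],
       [ 0.00000000e+00,  0.00000000e+00,  0.00000000e+00,
         1.00000000e+00]])}
```

```bash
python3 - <<'E'
import cv2
for n in ("scene","top"):
    im=cv2.imread(f"pics/{n}0.png"); cv2.imwrite(f"pics/{n}0b.png",cv2.resize(im,(800,600),interpolation=cv2.INTER_CUBIC))
E
```

```text
(no output)
```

View pics/scene0b.png

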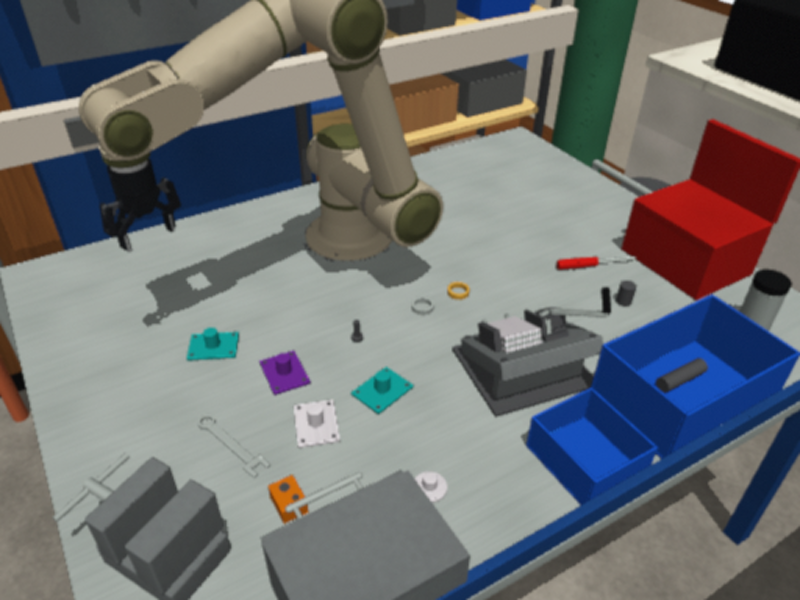

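View pics/top0b.png

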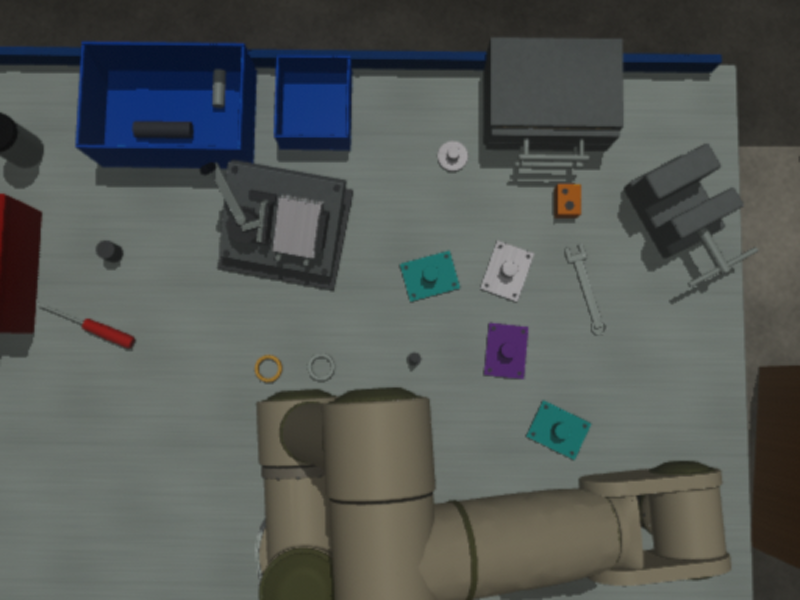

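The silver cover is at about (508,270) in the scaled top view, next to turquoise and purple decoys. The fixture is at about (285,225), with the lever handle towards (208,168). I'll look at crops next.

```bash
python3 - <<'E'
import cv2,numpy as np
im=cv2.imread("pics/top0.png")
a=cv2.resize(im[90:200,120:240],(720,660),interpolation=cv2.INTER_CUBIC)[:600]
cv2.imwrite("pics/c1.png",a)
b=cv2.resize(im[140:205,290:360],None,fx=8,fy=8,interpolation=cv2.INTER_CUBIC); cv2.imwrite("pics/c2.png",b)
s=cv2.imread("pics/scene0.png")
c=cv2.resize(s[170:270,280:410],None,fx=6,fy=6,interpolation=cv2.INTER_CUBIC); cv2.imwrite("pics/c3.png",c)
print(c.shape)
E
```

```text
(600, 780, 3)
```

View pics/c1.png

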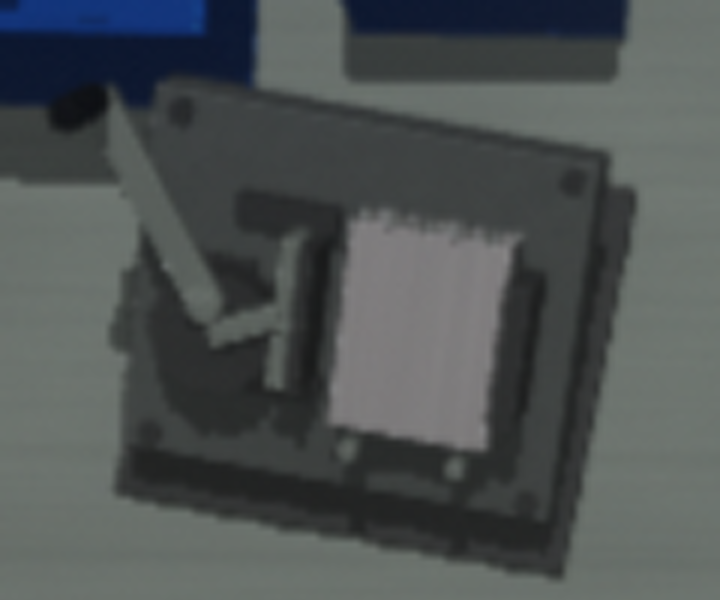

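View pics/c2.png

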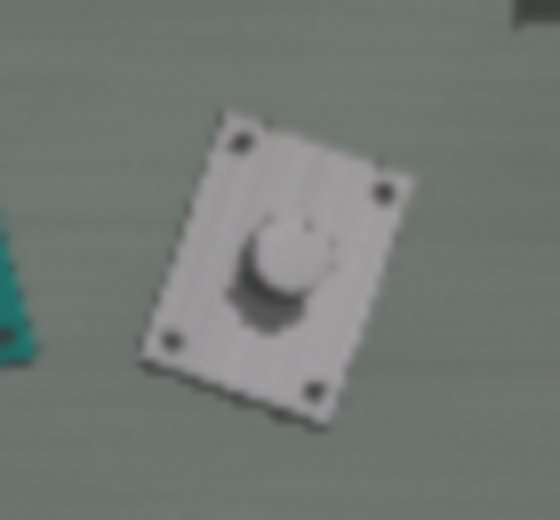

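View pics/c3.png

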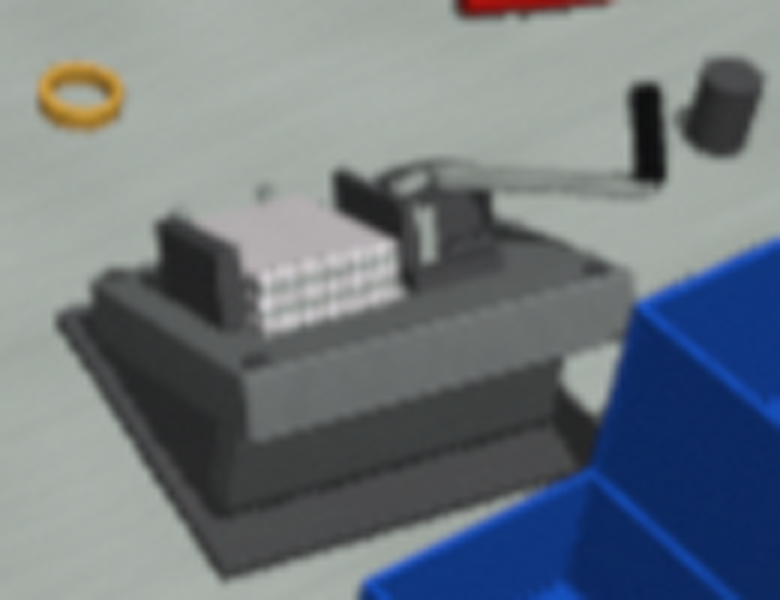

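```bash
cat > h.py <<'E'
import numpy as np,cv2
from scipy.spatial.transform import Rotation as R
from scipy.optimize import least_squares
CAL={'scene':(434.19855316,253.82385475,194.97837436,np.array([[5.07123540e-01,-5.50179632e-01,6.63421500e-01,1.32753491e+03],[8.61857932e-01,3.19110222e-01,-3.94169470e-01,-6.45074591e+02],[5.15943192e-03,7.71667699e-01,6.36004986e-01,9.77358121e+02]])),
'top':(498.4836228,245.72353702,189.26499166,np.array([[1.69174805e-02,9.94141282e-01,-1.06756312e-01,3.22910590e+02],[-9.99783196e-01,1.55232297e-02,-1.38776741e-02,-1.33266349e+02],[-1.21391660e-02,1.06967942e-01,9.94188362e-01,1.49205924e+03]]))}
def proj(n,P):
    f,cx,cy,E=CAL[n]; p=(np.atleast_2d(P)-E[:,3])@E[:,:3]
    return np.c_[cx+f*p[:,0]/-p[:,2], cy+f*-p[:,1]/-p[:,2]]
def ray(n,uv,z):
    f,cx,cy,E=CAL[n]; uv=np.atleast_2d(uv).astype(float)
    d=np.c_[(uv[:,0]-cx)/f,-(uv[:,1]-cy)/f,-np.ones(len(uv))]@E[:,:3].T
    return E[:,3]+d*((z-E[2,3])/d[:,2])[:,None]
def fr(yaw): return (R.from_euler('z',yaw)*R.from_euler('y',-25,degrees=True)).as_matrix()
E
python3 - <<'E'
from h import *
T=lambda x,y:((x+.5)/6-.5+120,(y+.5)/6-.5+90); S=lambda x,y:((x+.5)/6-.5+280,(y+.5)/6-.5+170)
obs=[('top',T(350,212),lambda h,q:(50,38,h)),('top',T(523,235),lambda h,q:(50,-38,h)),('top',T(487,450),lambda h,q:(-50,-38,h)),('top',T(328,428),lambda h,q:(-50,38,h)),
('top',T(348,446),lambda h,q:(-60,26,36)),('top',T(455,466),lambda h,q:(-60,-26,36)),
('scene',S(258,270),lambda h,q:(50,-38,h)),('scene',S(398,240),lambda h,q:(50,38,h)),('scene',S(268,335),lambda h,q:(50,-38,0)),
('top',T(80,106),lambda h,q:(105*np.cos(q+np.pi/6),100+105*np.sin(q+np.pi/6),66)),
('scene',S(647,86),lambda h,q:(105*np.cos(q+np.pi/6),100+105*np.sin(q+np.pi/6),90)),
('scene',S(650,180),lambda h,q:(105*np.cos(q+np.pi/6),100+105*np.sin(q+np.pi/6),42))]
def res(v):
    M=fr(v[3]);return np.concatenate([proj(n,M@np.array(f(v[4],v[5]))+v[:3])[0]-uv for n,uv,f in obs])
s=least_squares(res,[500,130,80,-.15,25,.15],loss='soft_l1')
print(s.x.round(3)); print(res(s.x).reshape(-1,2).round(2))
# cover
C=lambda x,y:((x+.5)/8-.5+290,(y+.5)/8-.5+140)
c=ray('top',[C(228,110),C(413,178),C(328,420),C(145,352)],8); print(c.round(1),c.mean(0)); 
print([np.linalg.norm(c[i]-c[i-1]) for i in range(4)])
hb=ray('top',[C(293,254)],44);print('hub top',hb)
d=c[0]+c[1]-c[2]-c[3];print('yaw',np.degrees(np.arctan2(d[1],d[0])))
print(proj('scene',[c.mean(0)]))
E
```

```text
[ 6.06132e+02  4.31190e+01  8.74850e+01 -1.63000e-01  3.27500e+01
 -1.87710e+01]
[[ 0.46  0.55]
 [-1.5   1.46]
 [-0.11 -0.14]
 [ 0.14 -1.17]
 [ 0.3   0.22]
 [ 0.42  0.11]
 [ 0.3   0.63]
 [ 0.02 -0.56]
 [-0.19  0.39]
 [ 0.2  -0.37]
 [ 0.01 -0.31]
 [ 0.55 -0.25]]
[[ 594.6 -328.6    8. ]
 [ 569.7 -398.     8. ]
 [ 477.8 -366.1    8. ]
 [ 502.3 -297.8    8. ]] [ 536.11652294 -347.61679926    8.        ]
[np.float64(97.28682598612758), np.float64(73.73163330007011), np.float64(97.29855269891068), np.float64(72.5678452959222)]
hub top [[ 534.93308116 -347.70462981   44.        ]]
yaw -18.84466962154563
[[202.09091153 270.06169168]]
```

The fit residuals are mostly under a pixel, so I have these estimates:
- **Pile:** (606, 43, 87), yaw -9.3°, top about 32 mm above the deck.
- **Lever:** about 0.08 rad.
- **Cover:** (535.5, -347.7), yaw -18.8°.

I'll grip the hub with the jaws opening along the cover's long side. First I move over to it.

Emit:
{"name": "drive_tool", "arguments": {"rows": [[[0.5,0.2,0,0,0,0.1],[0.95,0.38,0,0,0,0.2],[0.95,0.38,0,0,0,0.3]]], "fingers": 1}}

```text
time_s: 0.48
eef_pos: [253.4, -461.9, 403.9]
ee_rot: [-0.001, 0.925, 0.381, 0.0]
force: [-0.7, -0.9, 0.5]
grip_width: 0.998
```

Emit:
{"name": "drive_tool", "arguments": {"rows": [[[0.5,0.2,0,0,0,0.1],[0.95,0.38,0,0,0,0.2],[0.95,0.38,0,0,0,0.3]]]}}

```text
time_s: 0.85
eef_pos: [350.7, -422.5, 403.4]
ee_rot: [-0.001, 0.807, 0.59, 0.0]
force: [-0.6, -0.3, -0.2]
grip_width: 0.999
```

Emit:
{"name": "drive_tool", "arguments": {"rows": [[[0.5,0.2,-0.2,0,0,0],[0.95,0.38,-0.5,0,0,0],[0.95,0.38,-0.5,0,0,0]]]}}

```text
time_s: 1.23
eef_pos: [447.6, -382.8, 350.5]
ee_rot: [-0.004, 0.806, 0.592, 0.0]
force: [0.5, -0.1, 0.8]
grip_width: 1.001
```

Emit:
{"name": "drive_tool", "arguments": {"rows": [[[0.5,0.2,-0.4,0,0,-0.016],[0.88,0.35,-0.8,0,0,-0.016],[0.88,0.35,-0.8,0,0,-0.016],[0.88,0.35,-0.8,0,0,-0.016]]]}}

```text
time_s: 1.72
eef_pos: [535.1, -348.6, 271.5]
ee_rot: [-0.003, 0.814, 0.581, 0.0]
force: [-0.6, -0.0, 0.4]
grip_width: 1.0
```

```bash
python3 - <<'E'
from rig import ctrl, viewer
import cv2
print(ctrl.sense()['eef_pos'],ctrl.sense()['ee_rot'],ctrl.sense()['force'])
for n in ("scene","top"):
    im=cv2.cvtColor(viewer.capture(n),cv2.COLOR_RGB2BGR); cv2.imwrite(f"pics/{n}1.png",im)
    c=im[200:320,120:280] if n=="scene" else im[110:230,250:410]
    cv2.imwrite(f"pics/{n}1c.png",cv2.resize(c,None,fx=4,fy=4,interpolation=cv2.INTER_CUBIC))
E
```

```text
[ 535.06981199 -348.58450589  271.45792638] [-3.32795361e-03  8.13730520e-01  5.81232731e-01  2.80603431e-04] [-0.55622737 -0.03580457  0.41684406]
```

View pics/scene1c.png

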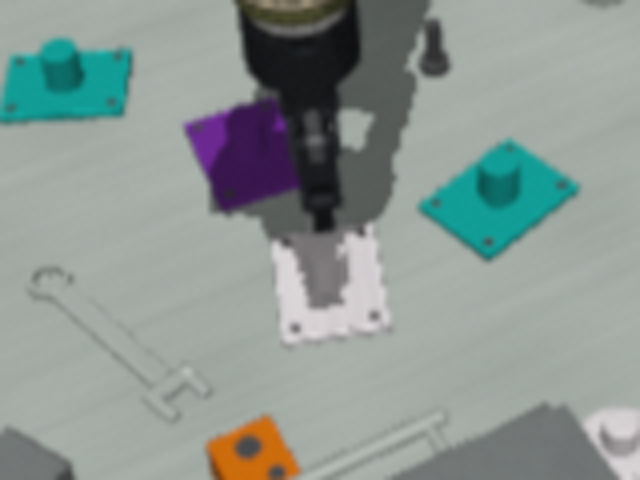

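The gripper stands over the silver cover and lines up with its long axis (crop, about (320,270)). Now I descend and grip.

Emit:
{"name": "drive_tool", "arguments": {"rows": [[[0,0.01,-0.4,0,0,0],[0,0.01,-0.7,0,0,0],[0,0.01,-0.85,0,0,0],[0,0.01,-0.85,0,0,0]]]}}

```text
time_s: 2.33
eef_pos: [534.5, -348.4, 187.8]
ee_rot: [-0.003, 0.814, 0.581, 0.0]
force: [-0.8, 0.2, 0.4]
grip_width: 0.998
```

Emit:
{"name": "drive_tool", "arguments": {"rows": [[[0,0,0,0,0,0],[0,0,0,0,0,0],[0,0,0,0,0,0],[0,0,0,0,0,0],[0,0,0,0,0,0],[0,0,0,0,0,0],[0,0,0,0,0,0],[0,0,0,0,0,0]]], "fingers": -1, "force": 50}}

```text
time_s: 3.32
eef_pos: [534.6, -348.5, 188.6]
ee_rot: [-0.002, 0.814, 0.581, 0.001]
force: [-1.4, 1.3, 6.2]
grip_width: 0.336
```

Emit:
{"name": "drive_tool", "arguments": {"rows": [[[0,0,0.3,0,0,0],[0,0,0.8,0,0,0],[0,0,1,0,0,0],[0,0,1,0,0,0]]]}}

```text
time_s: 3.82
eef_pos: [534.7, -348.5, 289.5]
ee_rot: [-0.001, 0.814, 0.581, 0.001]
force: [-0.2, 0.3, -2.4]
grip_width: 0.333
```

```bash
python3 - <<'E'
from rig import ctrl, viewer
import cv2
s=ctrl.sense();print(s['eef_pos'],s['ee_rot'],s['force'],s['wrist_torque'],s['grip_width'])
for n in ("scene","top"):
    im=cv2.cvtColor(viewer.capture(n),cv2.COLOR_RGB2BGR); cv2.imwrite(f"pics/{n}2.png",im)
    c=im[180:300,120:280] if n=="scene" else im[110:230,250:410]
    cv2.imwrite(f"pics/{n}2c.png",cv2.resize(c,None,fx=4,fy=4,interpolation=cv2.INTER_CUBIC))
E
```

```text
[ 534.66051464 -348.50075401  289.52015464] [-8.76951654e-04  8.14185689e-01  5.80603421e-01  7.49298534e-04] [-0.16168173  0.26468309 -2.38997333] [-0.03219046  0.02593257  0.01392424] 0.3331170393038508
```

View pics/scene2c.png

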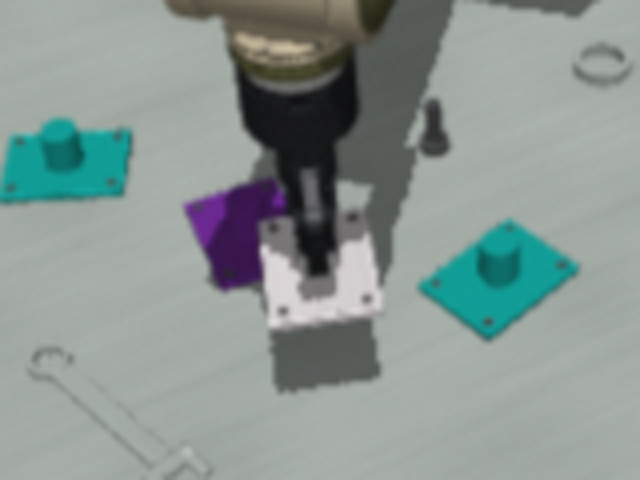

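View pics/top2c.png

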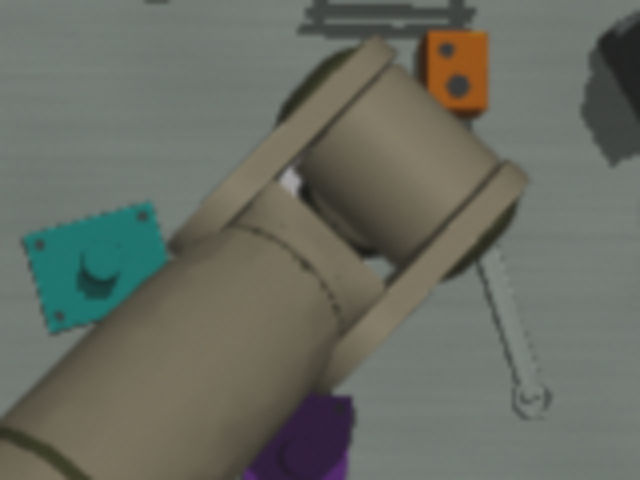

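The cover is held and hangs clear of the bench. I'll measure how it sits in the hand.

```bash
python3 - <<'E'
from h import *
C=lambda x,y:((x+.5)/4-.5+120,(y+.5)/4-.5+180)
c=ray('scene',[C(268,325),C(382,307),C(365,210),C(260,222)],108.9)
print(c.round(1),c.mean(0)); print([round(np.linalg.norm(c[i]-c[i-1]),1) for i in range(4)])
d=c[0]+c[1]-c[2]-c[3];print(np.degrees(np.arctan2(d[1],d[0])))
q=[-.000877,.81419,.5806,.00075]; M=R.from_quat(q,scalar_first=True).as_matrix();print(M.round(4)); print('tooly',np.degrees(np.arctan2(M[1,1],M[0,1])))
yaw=-.163; F=fr(yaw); o=np.array([606.13,43.12,87.49])
print('F',F.round(3))
# target tool: y=+x_pile, z=-n
T=np.c_[np.cross(F[:,0],-F[:,2]),F[:,0],-F[:,2]]
dr=R.from_matrix(T@M.T).as_rotvec(); print('turn units',dr/(np.pi/2), np.degrees(np.linalg.norm(dr)))
# grasp height: TCP above underside 188.6
for z in (32.75+60,32.75+15,32.75):
    print(z,o+F@np.array([0,5,z+188.6]))
for q in (0.08,): 
    print('post',o+F@np.array([105*np.cos(q+np.pi/6),100+105*np.sin(q+np.pi/6),70]))
E
```

```text
[[ 569.1 -400.5  108.9]
 [ 592.7 -328.   108.9]
 [ 503.6 -296.9  108.9]
 [ 477.2 -366.3  108.9]] [ 535.66919672 -347.92458143  108.9       ]
[np.float64(98.0), np.float64(76.2), np.float64(94.4), np.float64(74.2)]
-19.801404075107826
[[ 3.258e-01  9.454e-01  2.000e-04]
 [ 9.454e-01 -3.258e-01  2.300e-03]
 [ 2.200e-03 -6.000e-04 -1.000e+00]]
tooly -19.014525335772806
F [[ 0.894  0.162 -0.417]
 [-0.147  0.987  0.069]
 [ 0.423  0.     0.906]]
turn units [-0.06956064 -0.26963228  0.10547574] 26.799059528329035
92.75 [489.61382919  67.34930939 342.47969588]
47.75 [508.37956759  64.26311311 301.69584547]
32.75 [514.63481372  63.23438102 288.10122866]
post [680.14690732 192.69011255 187.46533714]
```

Emit:
{"name": "drive_tool", "arguments": {"rows": [[[0,0.3,0.4,0,0,0],[-0.05,0.7,0.7,0,0,0],[-0.1,1,0.8,0,0,0],[-0.1,1,0.8,0,0,0]]]}}

```text
time_s: 4.42
eef_pos: [524.4, -246.7, 366.5]
ee_rot: [-0.004, 0.814, 0.581, 0.0]
force: [0.5, -0.3, -1.3]
grip_width: 0.33
```

Emit:
{"name": "drive_tool", "arguments": {"rows": [[[0,0.4,0,-0.02,-0.07,0.03],[-0.05,0.8,0,-0.035,-0.135,0.053],[-0.1,1,0,-0.052,-0.2,0.08],[-0.1,1,0,-0.07,-0.27,0.105],[-0.1,1,0,-0.07,-0.27,0.105]]]}}

```text
time_s: 5.05
eef_pos: [514.3, -147.2, 365.1]
ee_rot: [0.161, 0.745, 0.633, 0.138]
force: [-0.7, -0.1, -2.7]
grip_width: 0.335
```

Emit:
{"name": "drive_tool", "arguments": {"rows": [[[0,0.4,0,0,0,0],[-0.05,0.8,0,0,0,0],[-0.1,1,0,0,0,0],[-0.1,1,0,0,0,0]]]}}

```text
time_s: 5.55
eef_pos: [504.3, -46.8, 364.4]
ee_rot: [0.16, 0.745, 0.633, 0.137]
force: [0.3, -0.8, -1.4]
grip_width: 0.334
```

Emit:
{"name": "drive_tool", "arguments": {"rows": [[[0,0.4,0,0,0,0],[-0.05,0.8,0,0,0,0],[-0.12,1,0,0,0,0],[-0.12,1,0,0,0,0]]]}}

```text
time_s: 6.05
eef_pos: [492.6, 53.1, 364.0]
ee_rot: [0.159, 0.745, 0.633, 0.136]
force: [0.8, 0.8, -1.8]
grip_width: 0.332
```

Emit:
{"name": "drive_tool", "arguments": {"rows": [[[-0.03,0.14,-0.1,0,0,0],[-0.03,0.14,-0.2,0,0,0],[-0.03,0.14,-0.22,0,0,0],[-0.03,0.14,-0.22,0,0,0]]]}}

```text
time_s: 6.55
eef_pos: [489.9, 66.4, 341.9]
ee_rot: [0.159, 0.745, 0.633, 0.136]
force: [-0.6, -0.6, -2.2]
grip_width: 0.336
```

```bash
cat > st.py <<'E'
from h import *
from rig import ctrl, viewer
O=np.array([606.13,43.12,87.49]); F=fr(-.163)
T=np.c_[np.cross(F[:,0],-F[:,2]),F[:,0],-F[:,2]]
def st():
    s=ctrl.sense(); M=R.from_quat(s['ee_rot'],scalar_first=True).as_matrix()
    print('t',s['time_s'],'eef',s['eef_pos'].round(1),'grip',s['grip_width'])
    print('turn units to go',(R.from_matrix(T@M.T).as_rotvec()/(np.pi/2)).round(4))
    print('in pile frame: tcp',(F.T@(s['eef_pos']-O)).round(1),'underside',(F.T@(s['eef_pos']+M[:,2]*188.6-O)).round(1),'force',(F.T@s['force']).round(2))
    return s
def snap(k,box,n='scene',f=5):
    im=cv2.cvtColor(viewer.capture(n),cv2.COLOR_RGB2BGR); cv2.imwrite(f"pics/{n}{k}.png",im)
    x,y,w,h=box; cv2.imwrite(f"pics/{n}{k}c.png",cv2.resize(im[y:y+h,x:x+w],None,fx=f,fy=f,interpolation=cv2.INTER_CUBIC))
E
python3 -c "
from st import *
st(); snap(3,(270,110,150,120))
"
```

```text
t 6.55 eef [489.9  66.4 341.9] grip 0.3358544198898352
turn units to go [-0.002  -0.0086 -0.0004]
in pile frame: tcp [2.000e-01 4.100e+00 2.807e+02] underside [-2.4  4.3 92.1] force [-1.36 -0.71 -1.82]
```

View pics/scene3c.png

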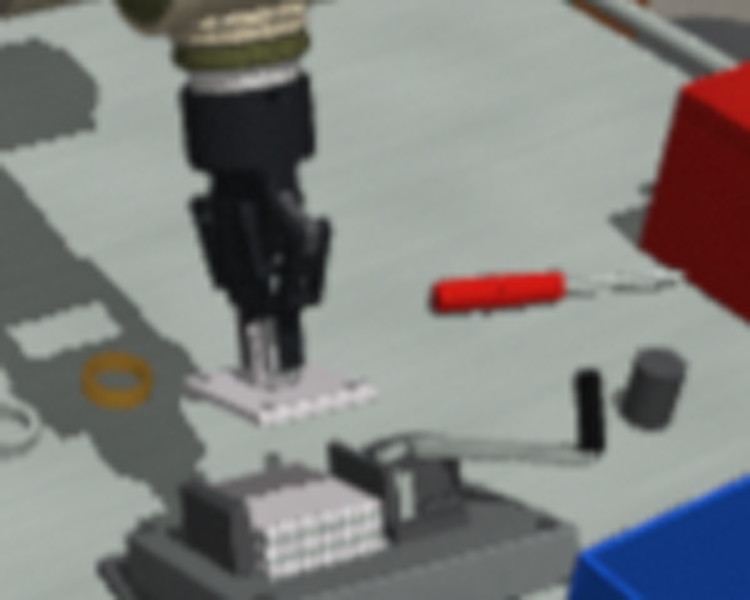

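The cover (crop, about (285,395)) is parallel to the pile, and about 60 mm above it. I'll descend along the deck normal and trim the tilt.

Emit:
{"name": "drive_tool", "arguments": {"rows": [[[0.08,-0.005,-0.18,-0.002,-0.009,0],[0.167,-0.018,-0.363,-0.002,-0.009,0],[0.167,-0.018,-0.363,-0.002,-0.009,0],[0.167,-0.018,-0.363,-0.002,-0.009,0]]]}}

```text
time_s: 7.1
eef_pos: [506.6, 64.6, 306.7]
ee_rot: [0.166, 0.744, 0.632, 0.141]
force: [-0.3, 0.5, -2.4]
grip_width: 0.339
```

```bash
python3 -c "
from st import *
st(); snap(4,(270,130,150,120)); snap('4t',(120,90,120,100),'top',6)
"
```

```text
t 7.1 eef [506.6  64.6 306.7] grip 0.339169430559455
turn units to go [ 0.      0.0013 -0.0005]
in pile frame: tcp [  0.5   5.1 241.6] underside [ 0.9  5.2 53. ] force [-1.31  0.42 -2.06]
```

View pics/scene4c.png

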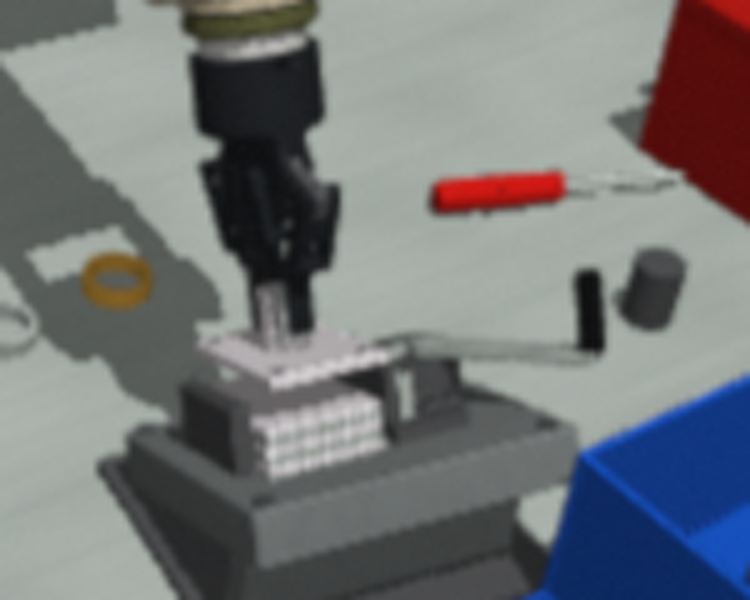

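View pics/top4tc.png

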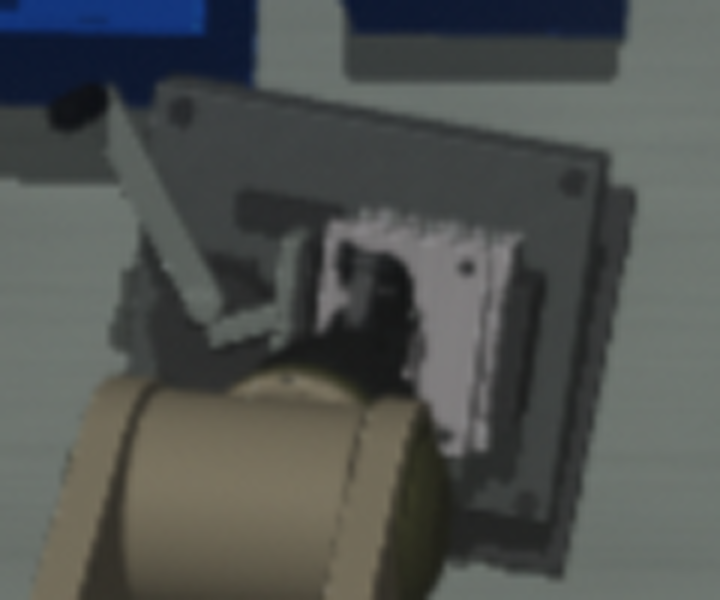

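```bash
python3 -c "
from st import *
P=np.array([[50.9,5.2-38,61],[50.9,43.2,61],[50.9,-32.8,53],[50,-38,32.75],[50,38,32.75]])
p=proj('scene',P@F.T+O); print(((p-[270,130]+.5)*5-.5).round(0))
p=proj('top',P@F.T+O); print(((p-[120,90]+.5)*6-.5).round(0))
"; cd pics; python3 -c "
import cv2
im=cv2.imread('scene4.png')[185:235,300:360];cv2.imwrite('z4.png',cv2.resize(im,None,fx=12,fy=12,interpolation=cv2.INTER_CUBIC))"
```

```text
[[270. 380.]
 [386. 350.]
 [272. 393.]
 [266. 428.]
 [382. 397.]]
[[493. 253.]
 [328. 224.]
 [496. 249.]
 [514. 244.]
 [353. 215.]]
```

View pics/z4.png

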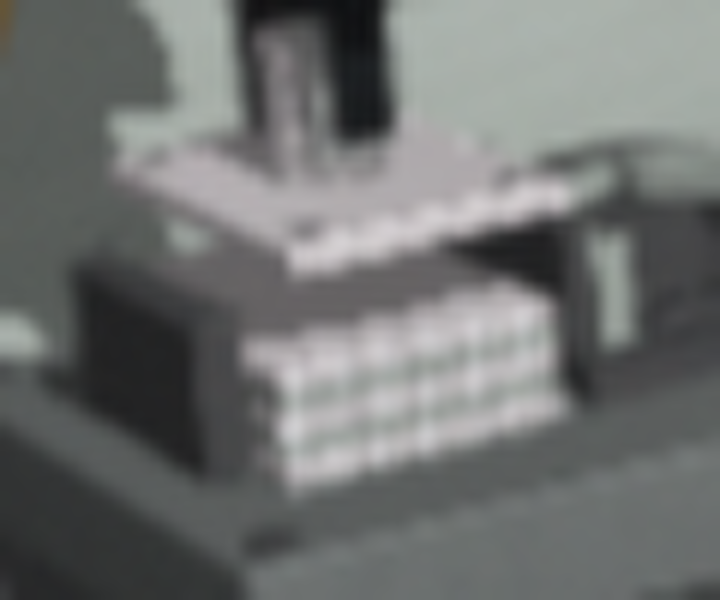

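The predicted and seen cover corners agree within about 1 px, with roughly 5 mm of gap to the fence and 8 mm to the jaw. I'll lower it gently from here.

Emit:
{"name": "drive_tool", "arguments": {"rows": [[[0.03,-0.005,-0.065,0,0,0],[0.055,-0.01,-0.127,0,0,0],[0.055,-0.01,-0.127,0,0,0]]]}}

```text
time_s: 7.58
eef_pos: [512.1, 63.7, 293.5]
ee_rot: [0.165, 0.744, 0.632, 0.141]
force: [-0.1, -1.1, -2.2]
grip_width: 0.335
```

```bash
python3 -c "
from st import *
st()"
```

```text
t 7.575 eef [512.1  63.7 293.5] grip 0.3353042968638026
turn units to go [ 0.      0.0009 -0.0005]
in pile frame: tcp [-1.000e-01  5.000e+00  2.273e+02] underside [ 0.2  5.1 38.7] force [-0.84 -1.05 -2.01]
```

Emit:
{"name": "drive_tool", "arguments": {"rows": [[[0.004,-0.001,-0.009,0,0,0],[0.008,-0.001,-0.018,0,0,0],[0.012,-0.002,-0.027,0,0,0],[0.012,-0.002,-0.027,0,0,0]]]}}

```text
time_s: 8.07
eef_pos: [513.3, 63.5, 290.7]
ee_rot: [0.165, 0.744, 0.632, 0.141]
force: [-0.2, -0.1, -2.6]
grip_width: 0.329
```

Emit:
{"name": "drive_tool", "arguments": {"rows": [[[0.004,-0.001,-0.009,0,0,0],[0.008,-0.001,-0.018,0,0,0],[0.008,-0.001,-0.018,0,0,0]]]}}

```text
time_s: 8.45
eef_pos: [514.1, 63.4, 288.8]
ee_rot: [0.165, 0.744, 0.632, 0.141]
force: [-0.2, 0.2, -2.1]
grip_width: 0.338
```

Underside is at about 33.6 mm and there is no contact yet. I'll continue in 1–2 mm steps.

Emit:
{"name": "drive_tool", "arguments": {"rows": [[[0.004,-0.001,-0.009,0,0,0],[0.004,-0.001,-0.009,0,0,0],[0.004,-0.001,-0.009,0,0,0]]]}}

```text
time_s: 8.82
eef_pos: [514.5, 63.3, 287.9]
ee_rot: [0.165, 0.744, 0.632, 0.141]
force: [0.4, 0.4, -2.3]
grip_width: 0.333
```

Emit:
{"name": "drive_tool", "arguments": {"rows": [[[0.004,-0.001,-0.009,0,0,0],[0.004,-0.001,-0.009,0,0,0],[0.004,-0.001,-0.009,0,0,0]]]}}

```text
time_s: 9.2
eef_pos: [514.9, 63.2, 287.0]
ee_rot: [0.165, 0.744, 0.632, 0.141]
force: [0.3, -0.2, -2.3]
grip_width: 0.332
```

Emit:
{"name": "drive_tool", "arguments": {"rows": [[[0.004,-0.001,-0.009,0,0,0],[0.004,-0.001,-0.009,0,0,0],[0.004,-0.001,-0.009,0,0,0]]]}}

```text
time_s: 9.57
eef_pos: [515.3, 63.1, 286.1]
ee_rot: [0.165, 0.744, 0.632, 0.141]
force: [-0.2, 0.4, -1.3]
grip_width: 0.338
```

Emit:
{"name": "drive_tool", "arguments": {"rows": [[[0.004,-0.001,-0.009,0,0,0],[0.004,-0.001,-0.009,0,0,0],[0.004,-0.001,-0.009,0,0,0]]]}}

```text
time_s: 9.95
eef_pos: [515.7, 63.0, 285.4]
ee_rot: [0.165, 0.744, 0.632, 0.141]
force: [-0.5, -0.1, 1.3]
grip_width: 0.335
```

Emit:
{"name": "drive_tool", "arguments": {"rows": [[[0.004,-0.001,-0.009,0,0,0],[0.004,-0.001,-0.009,0,0,0],[0.004,-0.001,-0.009,0,0,0]]]}}

```text
time_s: 10.32
eef_pos: [515.8, 63.0, 285.3]
ee_rot: [0.165, 0.744, 0.632, 0.141]
force: [-10.4, 0.5, 11.0]
grip_width: 0.335
```

```bash
python3 -c "
from st import *
s=st();print(s['wrist_torque']); snap(5,(300,175,64,50),f=12)"
```

```text
t 10.325 eef [515.8  63.  285.3] grip 0.3349575743542339
turn units to go [ 0.0001  0.0009 -0.0006]
in pile frame: tcp [-1.000e-01  4.900e+00  2.183e+02] underside [ 0.2  5.  29.7] force [-4.74 -1.19 14.35]
[ 0.11378995  1.27639505 -0.12114318]
```

View pics/scene5c.png

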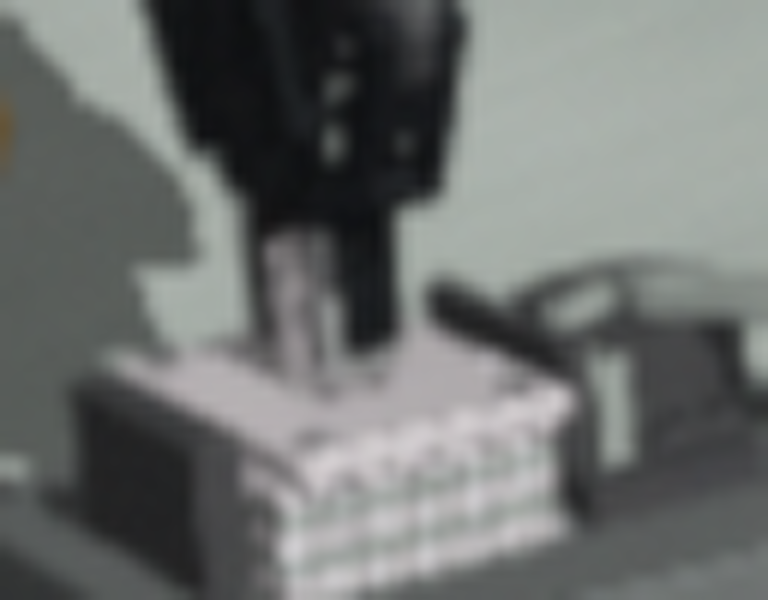

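Contact came at about 30 mm above the deck. The cover lies flush on the pile, between the fence (crop, left) and the jaw (right). I'll ease the push slightly, then let go.

Emit:
{"name": "drive_tool", "arguments": {"rows": [[[-0.001,0,0.004,0,0,0],[-0.001,0,0.004,0,0,0]]]}}

```text
time_s: 10.62
eef_pos: [515.8, 63.0, 285.6]
ee_rot: [0.165, 0.744, 0.632, 0.141]
force: [-0.4, 0.2, -2.0]
grip_width: 0.338
```

Emit:
{"name": "drive_tool", "arguments": {"rows": [[[0,0,0,0,0,0],[0,0,0,0,0,0],[0,0,0,0,0,0],[0,0,0,0,0,0],[0,0,0,0,0,0],[0,0,0,0,0,0]]], "fingers": 1}}

```text
time_s: 11.38
eef_pos: [515.8, 63.0, 285.6]
ee_rot: [0.165, 0.744, 0.632, 0.141]
force: [0.1, -1.2, -1.0]
grip_width: 1.0
```

```bash
python3 -c "
from st import *
s=st();print(s['wrist_torque']); snap(6,(300,175,64,50),f=12)"
```

```text
t 11.375 eef [515.8  63.  285.6] grip 0.9997562172705446
turn units to go [ 0.0001  0.0009 -0.0006]
in pile frame: tcp [ -0.    4.9 218.6] underside [ 0.2  5.  30. ] force [-0.19 -1.17 -0.99]
[-0.02028742  0.19772403 -0.01319376]
```

View pics/scene6c.png

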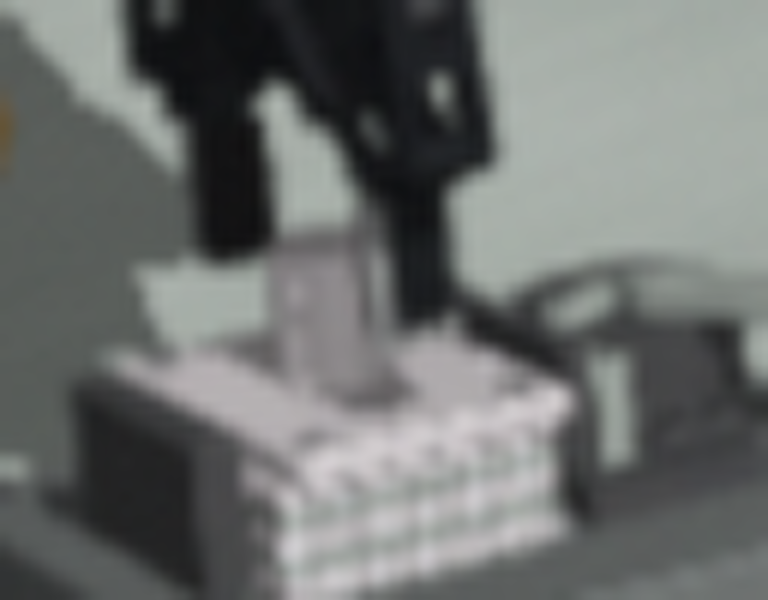

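The cover stayed put on release. I'll retreat along the normal and move over to the lever post.

Emit:
{"name": "drive_tool", "arguments": {"rows": [[[-0.1,0.017,0.22,0,0,0],[-0.25,0.04,0.54,0,0,0],[-0.354,0.059,0.77,0,0,0],[-0.354,0.059,0.77,0,0,0]]]}}

```text
time_s: 11.92
eef_pos: [480.2, 69.0, 364.0]
ee_rot: [0.167, 0.743, 0.632, 0.142]
force: [0.3, -0.0, 0.4]
grip_width: 0.999
```

Emit:
{"name": "drive_tool", "arguments": {"rows": [[[0.25,0.35,0.09,0,0,0],[0.51,0.7,0.18,0,0,0],[0.51,0.7,0.18,0,0,0]]]}}

```text
time_s: 12.3
eef_pos: [532.3, 140.6, 380.8]
ee_rot: [0.166, 0.743, 0.633, 0.142]
force: [0.8, -0.5, 0.6]
grip_width: 1.001
```

Emit:
{"name": "drive_tool", "arguments": {"rows": [[[0.25,0.35,0.09,0,0,0],[0.51,0.7,0.18,0,0,0],[0.51,0.7,0.18,0,0,0],[0.51,0.7,0.18,0,0,0]]]}}

```text
time_s: 12.8
eef_pos: [583.1, 209.8, 397.4]
ee_rot: [0.166, 0.743, 0.633, 0.141]
force: [0.2, -0.2, 0.3]
grip_width: 1.004
```

```bash
python3 -c "
from st import *
s=st(); snap(7,(290,110,130,120),f=5); snap('7t',(110,80,120,100),'top',6)"
```

```text
t 12.8 eef [583.1 209.8 397.4] grip 1.0037618292266313
turn units to go [ 0.0006  0.0011 -0.0021]
in pile frame: tcp [ 85.9 160.8 301.9] underside [ 86.2 160.9 113.3] force [ 0.28 -0.13  0.16]
```

View pics/scene7c.png

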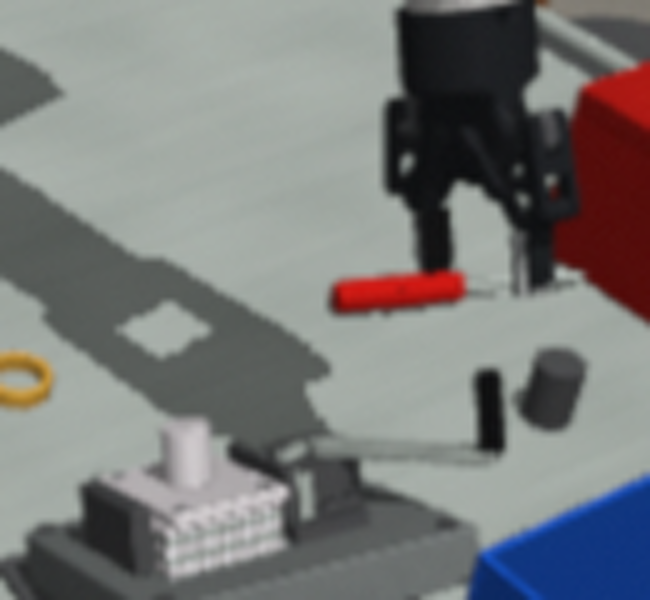

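View pics/top7tc.png

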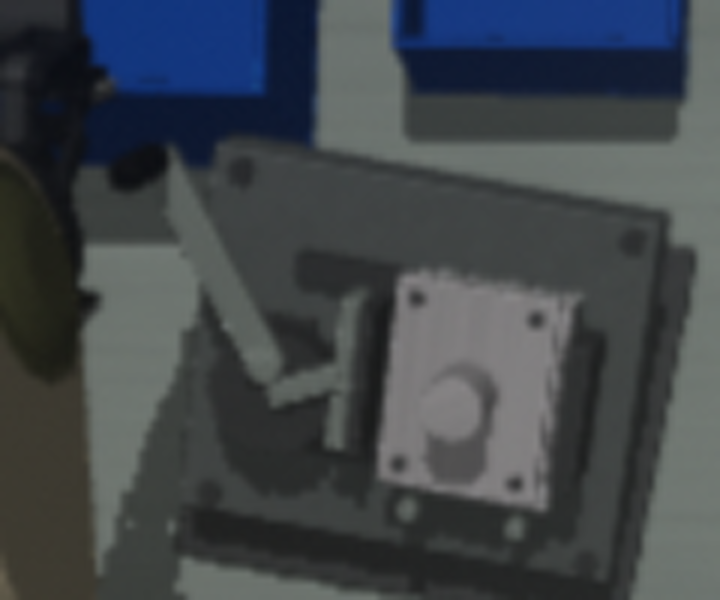

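```bash
python3 - <<'E'
from st import *
im=cv2.imread('pics/scene7.png'); g=im.max(2)
# black blob of the post
for n,box in (('scene',(380,180,20,24)),('top',(125,100,16,16))):
    im=cv2.imread(f'pics/{"scene7" if n=="scene" else "top7t"}.png'); x,y,w,h=box; c=im[y:y+h,x:x+w]
    m=(c.max(2)<50 if n=="scene" else c.max(2)<40).astype(np.uint8)
    k,l,s,cc=cv2.connectedComponentsWithStats(m); i=1+np.argmax(s[1:,4]); print(n,s[i]+[x,y,0,0,0],cc[i]+[x,y])
s=ctrl.sense()
P=lambda z:O+F@np.array([85.9,160.8,z])
for z in (42,66,90): print(z,proj('scene',P(z)),proj('top',P(z)))
print(proj('scene',O+F@np.array([85.9,160.8,301.9-165])))
E
```

```text
scene [386 185   5  15  61] [387.54098361 192.09836066]
top [128 104  10   8  61] [132.37704918 107.39344262]
42 [[388.71722775 199.163895  ]] [[135.23509937 105.63809901]]
66 [[388.19812254 191.34795811]] [[132.59964481 107.04571032]]
90 [[387.67361323 183.45065407]] [[129.87373229 108.50163575]]
[[386.6327115 167.7782584]]
```

The post centre agrees with the tool axis within 0.7 px in both views. Now I descend around the post and grip it.

Emit:
{"name": "drive_tool", "arguments": {"rows": [[[0.1,-0.017,-0.22,0,0,0],[0.2,-0.034,-0.44,0,0,0],[0.3,-0.055,-0.65,0,0,0],[0.308,-0.06,-0.665,0,0,0],[0.308,-0.06,-0.665,0,0,0]]]}}

```text
time_s: 13.52
eef_pos: [613.7, 203.3, 332.5]
ee_rot: [0.166, 0.743, 0.632, 0.141]
force: [0.6, 1.1, 0.4]
grip_width: 0.999
```

Emit:
{"name": "drive_tool", "arguments": {"rows": [[[0,0,0,0,0,0],[0,0,0,0,0,0],[0,0,0,0,0,0],[0,0,0,0,0,0],[0,0,0,0,0,0],[0,0,0,0,0,0],[0,0,0,0,0,0],[0,0,0,0,0,0]]], "fingers": -1, "force": 40}}

```text
time_s: 14.52
eef_pos: [612.7, 203.0, 331.8]
ee_rot: [0.165, 0.744, 0.633, 0.139]
force: [-13.0, -3.9, 3.4]
grip_width: 0.173
```

```bash
python3 -c "
from st import *
s=st(); snap(8,(290,110,130,120),f=5)"
```

```text
t 14.525 eef [612.7 203.  331.8] grip 0.1734829909773918
turn units to go [ 0.0014 -0.0015 -0.0011]
in pile frame: tcp [ 85.6 158.9 229.7] underside [ 85.2 158.5  41.1] force [-9.59 -5.99  8.19]
```

View pics/scene8c.png

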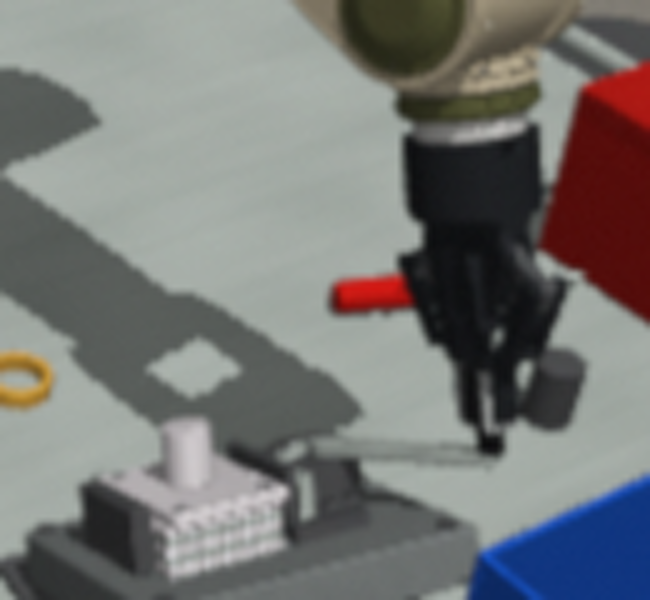

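Gripped: opening 14.7 mm on the 16 mm post. Next, the arc numbers.

```bash
cat > arc.py <<'E'
from st import *
import sys
s=ctrl.sense(); p=F.T@(s['eef_pos']-O); c=np.array([0,100.]); v=p[:2]-c
th=np.degrees(np.arctan2(v[1],v[0])); r=np.hypot(*v); print('theta',th,'q',np.radians(th-30),'r',r)
for t in np.arange(np.ceil(th/8)*8,145,8).tolist()+[140,142]:
    a=np.radians(t); P=np.r_[c+104.5*np.array([np.cos(a),np.sin(a)]),p[2]]
    print(t,((O+F@P-s['eef_pos'])/100).round(3).tolist())
E
python3 arc.py
```

```text
theta 34.512755027596334 q 0.07876243356748361 r 103.88238085254112
40.0 [-0.036, 0.09, -0.023]
48.0 [-0.11, 0.209, -0.066]
56.0 [-0.198, 0.314, -0.115]
64.0 [-0.299, 0.405, -0.168]
72.0 [-0.411, 0.478, -0.225]
80.0 [-0.532, 0.534, -0.285]
88.0 [-0.659, 0.57, -0.346]
96.0 [-0.79, 0.587, -0.408]
104.0 [-0.923, 0.583, -0.469]
112.0 [-1.054, 0.559, -0.527]
120.0 [-1.181, 0.515, -0.583]
128.0 [-1.303, 0.452, -0.634]
136.0 [-1.415, 0.372, -0.679]
144.0 [-1.517, 0.276, -0.719]
140 [-1.468, 0.326, -0.7]
142 [-1.493, 0.301, -0.71]
```

Emit:
{"name": "drive_tool", "arguments": {"rows": [[[-0.036,0.09,-0.023,0,0,0],[-0.11,0.21,-0.066,0,0,0],[-0.2,0.315,-0.115,0,0,0],[-0.3,0.405,-0.168,0,0,0],[-0.3,0.405,-0.168,0,0,0]]]}}

```text
time_s: 15.2
eef_pos: [583.1, 245.8, 315.7]
ee_rot: [0.166, 0.742, 0.633, 0.143]
force: [18.8, 12.3, -5.7]
grip_width: 0.174
```

```bash
python3 -c "
from st import *
s=st(); print(s['force'],s['wrist_torque'])"; python3 arc.py
```

```text
t 15.2 eef [583.1 245.8 315.7] grip 0.17378133179125363
turn units to go [-0.0012  0.0037 -0.0034]
in pile frame: tcp [ 46.1 196.3 230.3] underside [ 47.1 197.2  41.7] force [ 12.63  15.16 -12.13]
[18.80899218 12.27026631 -5.65626789] [ 1.67560957 -1.88122101  1.26912299]
theta 64.42646185708297 q 0.6008551092183394 r 106.70381136053987
72.0 [-0.118, 0.051, -0.058]
80.0 [-0.239, 0.107, -0.118]
88.0 [-0.366, 0.143, -0.179]
96.0 [-0.497, 0.16, -0.241]
104.0 [-0.63, 0.156, -0.302]
112.0 [-0.761, 0.132, -0.36]
120.0 [-0.889, 0.088, -0.415]
128.0 [-1.01, 0.025, -0.467]
136.0 [-1.123, -0.055, -0.512]
144.0 [-1.224, -0.152, -0.552]
140 [-1.175, -0.101, -0.533]
142 [-1.2, -0.126, -0.543]
```

Radial force of about 19 N: the true arc lies about 2–3 mm farther out. I'll use r = 107.

```bash
sed -i 's/104.5/107.5/' arc.py; python3 arc.py
```

```text
theta 64.42646185708297 q 0.6008551092183394 r 106.70381136053987
72.0 [-0.105, 0.078, -0.054]
80.0 [-0.229, 0.135, -0.116]
88.0 [-0.36, 0.173, -0.179]
96.0 [-0.495, 0.189, -0.242]
104.0 [-0.631, 0.185, -0.305]
112.0 [-0.766, 0.161, -0.365]
120.0 [-0.898, 0.116, -0.422]
128.0 [-1.023, 0.051, -0.474]
136.0 [-1.138, -0.031, -0.521]
144.0 [-1.243, -0.131, -0.562]
140 [-1.192, -0.079, -0.543]
142 [-1.218, -0.104, -0.553]
```

Emit:
{"name": "drive_tool", "arguments": {"rows": [[[-0.105,0.08,-0.054,0,0,0],[-0.23,0.135,-0.116,0,0,0],[-0.36,0.173,-0.179,0,0,0],[-0.36,0.173,-0.179,0,0,0]]]}}

```text
time_s: 15.7
eef_pos: [546.8, 265.2, 297.7]
ee_rot: [0.165, 0.741, 0.634, 0.146]
force: [11.5, 11.7, -5.8]
grip_width: 0.173
```

```bash
python3 -c "
from st import *
s=st(); print(s['force'],s['wrist_torque'])"; python3 arc.py
```

```text
t 15.7 eef [546.8 265.2 297.7] grip 0.1726603193895774
turn units to go [-0.0037  0.0065 -0.0054]
in pile frame: tcp [  3.1 209.5 230.4] underside [  4.9 211.5  41.8] force [ 6.12 13.39 -9.27]
[11.50723779 11.67392407 -5.81644254] [ 1.79812227 -0.88419287  1.10599685]
theta 88.36154032046213 q 1.0186010351274906 r 109.59241989525745
96.0 [-0.133, -0.005, -0.061]
104.0 [-0.269, -0.009, -0.123]
112.0 [-0.404, -0.034, -0.183]
120.0 [-0.535, -0.079, -0.24]
128.0 [-0.66, -0.143, -0.293]
136.0 [-0.776, -0.226, -0.34]
144.0 [-0.881, -0.325, -0.381]
140 [-0.83, -0.273, -0.361]
142 [-0.856, -0.299, -0.371]
```

```bash
sed -i 's/107.5/110/' arc.py; python3 arc.py
```

```text
theta 88.36154032046213 q 1.0186010351274906 r 109.59241989525745
96.0 [-0.131, 0.02, -0.062]
104.0 [-0.271, 0.016, -0.126]
112.0 [-0.409, -0.009, -0.187]
120.0 [-0.543, -0.055, -0.246]
128.0 [-0.671, -0.121, -0.299]
136.0 [-0.789, -0.206, -0.348]
144.0 [-0.897, -0.307, -0.389]
140 [-0.845, -0.255, -0.369]
142 [-0.871, -0.281, -0.38]
```

Emit:
{"name": "drive_tool", "arguments": {"rows": [[[-0.131,0.02,-0.062,-0.003,0.006,-0.005],[-0.271,0.016,-0.126,-0.003,0.006,-0.005],[-0.409,-0.009,-0.187,-0.003,0.006,-0.005],[-0.409,-0.009,-0.187,-0.003,0.006,-0.005]]]}}

```text
time_s: 16.2
eef_pos: [505.1, 265.5, 278.8]
ee_rot: [0.164, 0.744, 0.632, 0.142]
force: [1.5, 7.9, -2.2]
grip_width: 0.17
```

```bash
python3 -c "
from st import *
s=st(); print(s['force'],s['wrist_torque']); snap(9,(290,110,130,120),f=5)"; python3 arc.py
```

```text
t 16.2 eef [505.1 265.5 278.8] grip 0.1701539664032211
turn units to go [-0.0017  0.0008 -0.0015]
in pile frame: tcp [-42.2 203.  230.7] underside [-42.1 203.7  42.1] force [-0.76  8.07 -2.1 ]
[ 1.50633244  7.93408772 -2.22632871] [1.15069921 0.21640661 0.71355554]
theta 112.12703674811925 q 1.4333871961610578 r 111.32191599346068
120.0 [-0.13, -0.058, -0.055]
128.0 [-0.257, -0.124, -0.109]
136.0 [-0.376, -0.209, -0.157]
144.0 [-0.483, -0.31, -0.199]
140 [-0.431, -0.258, -0.179]
142 [-0.458, -0.283, -0.189]
```

View pics/scene9c.png

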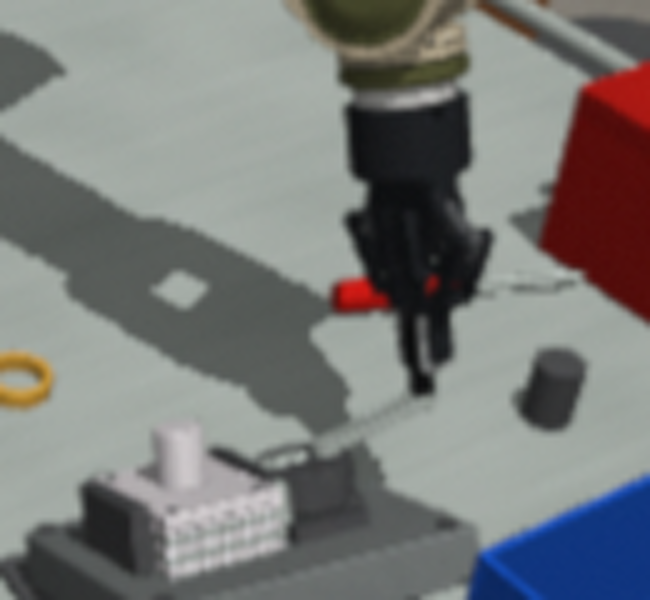

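The lever follows, and the jaw has moved the cover to the fence. Now on past centre to the stop.

Emit:
{"name": "drive_tool", "arguments": {"rows": [[[-0.13,-0.055,-0.055,0,0,0],[-0.257,-0.12,-0.109,0,0,0],[-0.376,-0.205,-0.157,0,0,0],[-0.44,-0.262,-0.182,0,0,0],[-0.44,-0.262,-0.182,0,0,0]]]}}

```text
time_s: 16.88
eef_pos: [462.3, 240.6, 261.5]
ee_rot: [0.164, 0.743, 0.632, 0.146]
force: [11.5, 13.5, -6.5]
grip_width: 0.173
```

```bash
python3 -c "
from st import *
s=st(); print(s['force'],s['wrist_torque']); snap(10,(290,110,130,120),f=5)"; python3 arc.py|head -1
```

```text
t 16.875 eef [462.3 240.6 261.5] grip 0.17279873826272316
turn units to go [-0.0052  0.0051 -0.0022]
in pile frame: tcp [-84.1 171.6 231.2] underside [-82.9 173.4  42.6] force [ 5.54 15.17 -9.72]
[11.46490399 13.49064999 -6.46665882] [ 2.03627853 -0.79278471  1.02803546]
theta 139.57388457499988 q 1.9124250600339754 r 110.44354176240732
```

View pics/scene10c.png

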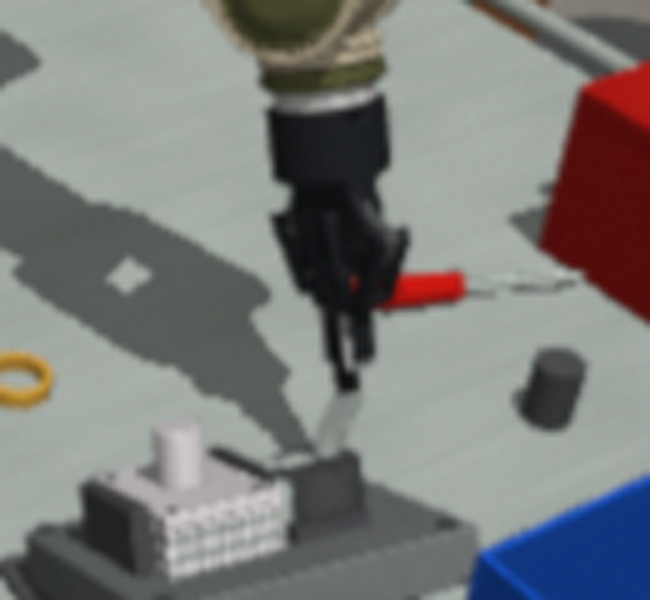

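Emit:
{"name": "drive_tool", "arguments": {"rows": [[[-0.02,-0.02,-0.008,0,0,0],[-0.02,-0.02,-0.008,0,0,0]]]}}

```text
time_s: 17.18
eef_pos: [461.5, 240.0, 261.2]
ee_rot: [0.164, 0.743, 0.632, 0.149]
force: [13.8, 13.0, -8.1]
grip_width: 0.172
```

Emit:
{"name": "drive_tool", "arguments": {"rows": [[[0,0,0,0,0,0],[0,0,0,0,0,0],[0,0,0,0,0,0],[0,0,0,0,0,0],[0,0,0,0,0,0],[0,0,0,0,0,0]]], "fingers": 1}}

```text
time_s: 17.92
eef_pos: [461.5, 239.9, 261.2]
ee_rot: [0.164, 0.743, 0.632, 0.149]
force: [0.6, 0.5, -0.2]
grip_width: 1.001
```

```bash
python3 -c "
from st import *
s=st(); snap(11,(290,110,130,120),f=5)"; python3 arc.py|head -1
```

```text
t 17.925 eef [461.5 239.9 261.2] grip 1.0012818854102568
turn units to go [-0.0078  0.0085 -0.003 ]
in pile frame: tcp [-84.9 170.7 231.2] underside [-82.8 173.5  42.7] force [ 0.36  0.63 -0.37]
theta 140.18849995427976 q 1.9231521220358032 r 110.49569483765444
```

View pics/scene11c.png

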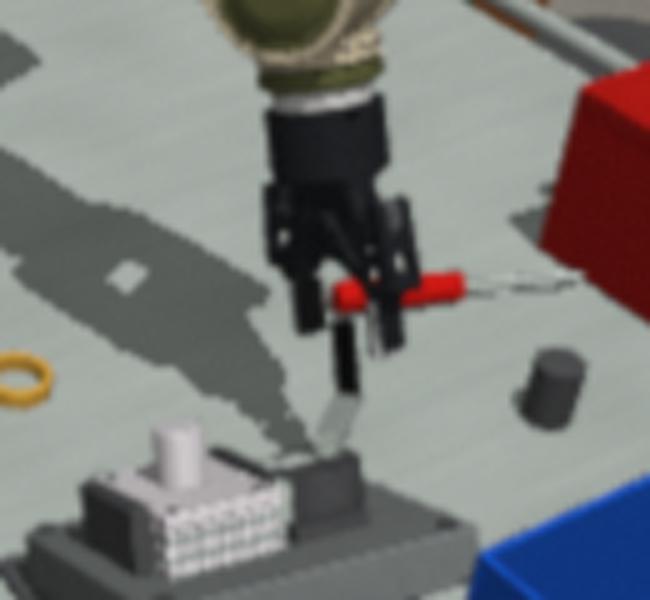

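The lever stays over and the post stands free between the open fingers. I'll retreat along the normal.

Emit:
{"name": "drive_tool", "arguments": {"rows": [[[-0.08,0.013,0.18,0,0,0],[-0.2,0.035,0.45,0,0,0],[-0.38,0.063,0.83,0,0,0],[-0.38,0.063,0.83,0,0,0]]]}}

```text
time_s: 18.48
eef_pos: [423.1, 246.6, 346.7]
ee_rot: [0.165, 0.742, 0.631, 0.152]
force: [-0.0, 0.1, -0.2]
grip_width: 1.0
```

Emit:
{"name": "drive_tool", "arguments": {"rows": [[[-0.2,0.3,0.3,0,0,0],[-0.4,0.6,0.6,0,0,0],[-0.4,0.6,0.6,0,0,0],[-0.4,0.6,0.6,0,0,0]]]}}

```text
time_s: 18.98
eef_pos: [383.3, 306.3, 405.4]
ee_rot: [0.165, 0.742, 0.632, 0.151]
force: [-0.4, -0.2, -1.0]
grip_width: 0.998
```

```bash
python3 -c "
from st import *
s=st(); snap(12,(290,150,100,90),f=6); snap('12t',(110,80,120,100),'top',6)
p=O+F@np.r_[105*np.cos(np.radians(140)),100+105*np.sin(np.radians(140)),66]
print(proj('scene',p),proj('top',p))"
```

```text
t 18.975 eef [383.3 306.3 405.4] grip 0.9981329087354435
turn units to go [-0.0081  0.0104 -0.0035]
in pile frame: tcp [-103.6  223.5  399. ] underside [-100.9  226.5  210.5] force [-0.75 -0.22 -0.73]
[[358.69470265 180.44926838]] [[125.35340133 165.09889777]]
```

View pics/scene12c.png

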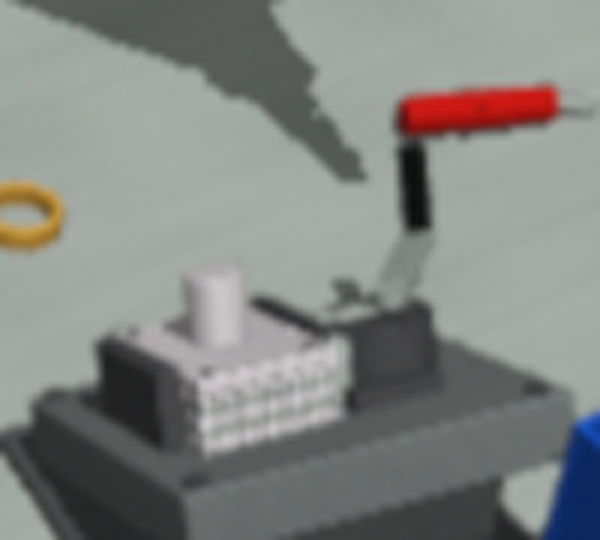

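View pics/top12tc.png

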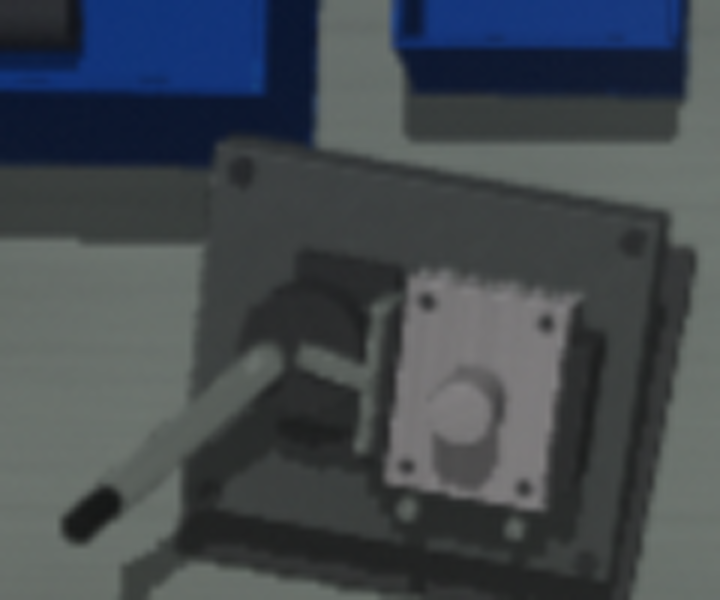

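The post is at the predicted closed position: about (359,181) seen against (358.7,180.4) in scene, and (125.3,165.5) against (125.4,165.1) in top. The cover lies square and clamped, and the arm is clear, so I'm handing in.

```bash
python3 -c "
from rig import ctrl
print(ctrl.finish_job())"
```

```text
the job is handed in; nothing more can be done
None
```

The silver cover is on the pile, hub outward, and the clamp is closed on it; I handed the job in at about 19 s. I gripped the cover by its hub and lowered it along the deck normal. It touched at about 30 mm above the deck with a push of about 14 N, which I eased off before releasing. I then gripped the lever post and swung it to about 1.92 rad, released it and backed away.

**Final checks:**
- **Lever:** in both views the post is within about 1 px of where it should be at 1.92 rad, and it stayed there after release.
- **Cover:** it lies flat and square on the pile, with the jaw against it and pushed towards the fence. I judged this by eye in the last pictures and did not measure the remaining fence gap.
- **Arm:** it is clear of everything, with a force reading of about 1 N.

**What disagreed:**
- **Pile height:** the cameras put the top at about 33 mm, while contact came at about 30 mm.
- **Lever arc:** the arc I measured was up to 6 mm wider than the nominal 105 mm. That put up to about 20 N of sideways force on the grip during the swing, well under the limits.

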